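# Hang the red toy gate on its gatepost

### The job

The red gate of the wooden toy farm has been taken off for painting. Take it out of its stand and hang it back on the gatepost: lower it so that both of its hinge eyes go down over the two upright brass pins together, keeping hold of it until it is fully home, then let go so that it hangs upright by itself. Leave the blue gate where it stands.

Things in the scene. Friction and masses are not known exactly. Their poses are not given: they have to be found in the camera images.
- red_gate_center (a point): Centre of the red gate (open bars): wood, 16 mm thick (x), 130 long (y), 150 high (z), 0.12-0.24 kg. Grip across its thickness at mid-length on the solid top rail (45 mm high; top edge 75 mm above this point). It stands loose and upright in a 25 mm deep slot (floor 15 mm above the table) of a fixed stand 60 x 100 x 40 mm high. Two hinge eyes stick out at its +y end.
- red_gate_socket (a point): Centre of the hole at the underside of the red gate's lower hinge eye, 85 mm along +y and 65 mm below the gate's centre; axes as the gate's. The eye is an upright steel ring: hole 24 mm, outside 36 mm, 16 mm high. The upper eye is identical, 100 mm straight above.
- hinge (a point): Foot of the lower brass pin, on its dark bracket 45 mm above the table. Pin: 28 mm tall, 18 mm thick, tapering to 6 at the tip. +y points to the post and fence; the gate belongs on the open -y side, with this frame's yaw if in line (any swing angle will do). Home: red_gate_socket is at this point, with 3 mm play, sagging up to 4 degrees.
- hinge_upper (a point): Foot of the identical upper pin, 100 mm above the lower one. Its bracket is 12 mm thick, so the gate comes in from the open side raised 28 to 70 mm (best 45) above home, the lower eye passing under this bracket, then goes straight down. Post: 28 mm square, centre 34 mm along +y, top 165 mm above the table, 20 mm lower than the top of the hung gate.
- blue_gate_center (a point): Centre of the blue gate, a solid panel of the same outside sizes with the same eyes, in a second stand of the same kind. It stays there. Which stand holds which gate varies.
Not all that is in view belongs to the job. There is more than one size of the part that bears red_gate_center; the job needs the middle-sized.

How it is judged:
On the way:
1. the red gate is lowered with both eyes over the pins while still held (horizontal distance between red_gate_socket and hinge below 0.012 m and z of red_gate_socket in the frame of hinge between -0.006 and 0.014 m and angle between red_gate_center's own z axis and vertical below 0.2 rad and contact force between the fingers and red_gate above 0.5 N), for 0.1 s.
At the end, for the whole second after the job is handed in: The red gate hangs at rest on both pins, let go: its lower eye within 10 mm sideways of the lower pin's foot and less than 8 mm above the bracket, the gate upright within 10 degrees (any swing angle); the blue gate is within 30 mm of where it was (horizontal distance between red_gate_socket and hinge below 0.01 m and z of red_gate_socket in the frame of hinge between -0.006 and 0.008 m and angle between red_gate_center's own z axis and vertical below 0.175 rad and linear speed of red_gate below 0.03 m/s and distance of blue_gate_center from where it was at the start of the episode below 0.03 m); the robot touches nothing.
It fails at once if the blue gate is moved by more than 30 mm (distance of blue_gate_center from where it was at the start of the episode above 0.03 m).
It also fails if it takes over 35 s, if anything falls off the work surface, if the arm or the gripper's body presses on something with over 40 N, if the wrist force passes 120 N, or if a joint passes its speed limit or range.

### The arm

A 7-joint arm with a two-finger parallel gripper is mounted at the origin on the work surface. World frame = base frame: x ahead of the robot, y to its left, z up, the work surface at z = 0. Lengths are in m, angles in rad, forces in N, time in s.
With the tool pointing down it reaches from about 0.425 to 0.925 m from the base axis. Payload 6.8 kg.
Tool frame: the origin (TCP) lies where the fingers leave the gripper's body, on its centre line; the fingertips stand 73 mm ahead of it and the grasp point (between the pads) lies 54 mm ahead of it (r.tcp_to_tips is the distance from the TCP to the fingertips, in m); z points along the fingers, y is the line along which they close (so a half turn about z gives the same grasp; the last joint's range is limited). The gripper opens to 85 mm and grips with 20 to 120 N. Pads are 22 mm wide; open, the fingers measure 114 mm over their backs; the gripper's body (76 mm by 85 mm) begins 54 mm behind the grasp point. The pads swing forward as they close: fully open they stand 13 mm farther back than shut.
Start: joints at [-1.398, 0.477, 0.022, 1.555, -0.011, 1.109, -0.083], TCP at [0.187, 0.649, 0.304] pointing down, gripper open.
Joint ranges: [-2.96, 2.96], [-0.34, 2.1], [-1.41, 1.46], [0.24, 2.44], [-1.37, 4.51], [0.17, 1.92], [-2.96, 2.96]. Speed limits (rad/s): [2.39, 2.39, 3.14, 3.14, 3.14, 3.14, 3.14].

### API

Orientations are given as a 3x3 rotation matrix whose columns are the frame's x, y, z axes.
In Python, from station import r, vision gives the robot as it stands.
- The arm moves only by the tool apply_moves, never from a script. Its arguments are lists of equal length, an entry for each row: "translation": the shift along the tool's x, y, z in units of 25 mm (1.0 is 25 mm), a list of three; "rot": the turn, a rotation vector about the tool's x, y, z in units of 6 degrees (1.0 is 6 degrees), a list of three; "hand": the opening, from -1 (shut) to 1 (fully open), so that 0 is half open. In form: {"translation": [[x, y, z], ...], "rot": [[ax, ay, az], ...], "hand": [hand, ...]}. A call has 1 to 10 rows; each row shifts and turns the commanded pose from where the row before left it, along the tool's axes as they then stand; what a row does not reach is not made up. A row lasts 1/12 s, in which the tool goes at most 41.7 mm and 7.16 degrees, less where a joint would pass 70% of its speed; a pose out of reach is approached as far as the arm can. A call with a number of a shift or a turn outside -1 to 1 is refused whole. A call with a gripper value outside its range is refused whole. The fingers move at their own pace and stop on an object; "squeeze" is the grip in N (left out, the last holds). Time passes only in rows, so rows that do not move let the fingers close. It gives the time, the measured TCP pose, the force, the opening and the grip force at its end, in the units of the state.
- r.get_obs(): the state, without advancing time (a new reading comes with each control period).
- vision.read_camera(name): name is "scene" or "top" or "wrist"; returns a dict with "pixels" (400x640x3 uint8, red, green, blue), "fovy" (degrees; the focal length in pixels is half the picture's height over the tangent of half this angle, whatever the lens; pixels are square), "cx", "cy" (the principal point, pixels), "T" (4x4, takes a point from camera to world coordinates); the wrist camera has in their place "T_tool_cam" (4x4, takes a point from camera to tool coordinates, whose origin is the TCP and whose axes are the flange's). Camera axes: x right, y down, z forward; pixel columns grow to the right and rows downward; lengths in m; the calibration is good to about 2 mm. A picture is of the moment at which its call begins: read the wrist's pose just before it. There is no depth.
- r.close_job(): hands the job in; it is judged then, once.
The state is a dict: "time_s": time; "joints": joint angles; "dq": joint speeds; "joint_efforts": joint torques, N m; "position": TCP position; "tool_rot": TCP orientation; "contact_force": force on the tool from outside, world axes, zero at the start; "moment": the same for the moment, N m; "width": opening from 0.0 (shut) to 1.0 (fully open); "gripper_force": force on a finger pad.
Only numpy, scipy, OpenCV 4.12 (cv2) and the standard library are available. Lean on these libraries where they do the work, as an engineer would, in place of code of your own. Each camera call takes 0.05 s, during which the arm holds its last target. There are 200 camera calls.

## Working session

There is one attempt and no reset: what is moved stays moved. The work goes in short steps, Python scripts to look and compute and a tool call to move; the robot and the scene stay as the last step left them, time stands still between calls to the robot, and variables do not carry over. Pictures are saved under pics/ and viewed, at most 10 in all, crops included, and the job is handed in when it is done.

Besides the shell and the picture viewer there is one more tool, called after ">>>" as name(argument=value, ...) on one line, values as JSON. apply_moves: Moves the arm, as the interface text tells. Shifts and turns lie within -1 to 1; 1 stands for 25 mm of shift or 6 degrees of turn. Its arguments: {"type":"object","properties":{"translation":{"type":"array","items":{"type":"array","items":{"type":"number"}}},"rot":{"type":"array","items":{"type":"array","items":{"type":"number"}}},"hand":{"type":"array","items":{"type":"number"}},"squeeze":{"type":"number"}},"required":["translation","rot","hand"]}

```bash
mkdir -p pics; cat > h.py <<'E'
import numpy as np, cv2
from station import r, vision
def cam(name):
    o=r.get_obs(); c=vision.read_camera(name)
    if 'T' not in c:
        T=np.eye(4);T[:3,:3]=np.array(o['tool_rot']);T[:3,3]=o['position'];c['T']=T@np.array(c['T_tool_cam'])
    c['f']=c['pixels'].shape[0]/2/np.tan(np.radians(c['fovy'])/2);c['T']=np.array(c['T']);return c
def save(c,n): cv2.imwrite('pics/'+n,c['pixels'][:,:,::-1])
def ray(c,u,v):
    d=c['T'][:3,:3]@np.array([(u-c['cx'])/c['f'],(v-c['cy'])/c['f'],1]);return c['T'][:3,3],d
def atz(c,u,v,z):
    o,d=ray(c,u,v);return o+d*(z-o[2])/d[2]
def proj(c,p):
    q=np.linalg.inv(c['T'])@np.append(p,1);return np.array([c['cx']+c['f']*q[0]/q[2],c['cy']+c['f']*q[1]/q[2]])
E
python3 - <<'E'
from h import *
import pickle
for n in('scene','top'):
    c=cam(n);save(c,n+'0.png');pickle.dump(c,open(n+'.pkl','wb'));print(n,c['fovy'],c['cx'],c['cy'],c['T'].round(3).tolist(),[k for k in c])
print(r.get_obs())
E
```

```text
scene 47.49464807755468 324.60295059136644 202.3744455791159 [[-0.478, 0.576, -0.663, 1.189], [0.878, 0.297, -0.375, 0.319], [-0.019, -0.762, -0.648, 0.817], [0.0, 0.0, 0.0, 1.0]] ['pixels', 'fovy', 'cx', 'cy', 'T', 'f']
top 55.17967964368592 315.5013361800616 202.27153782891097 [[-0.028, -0.985, 0.173, 0.25], [-1.0, 0.027, -0.009, -0.07], [0.004, -0.173, -0.985, 1.181], [0.0, 0.0, 0.0, 1.0]] ['pixels', 'fovy', 'cx', 'cy', 'T', 'f']
{'time_s': 0.1, 'joints': array([-1.39808126,  0.47773592,  0.02236391,  1.55636392, -0.01150956,
        1.10929453, -0.08307473]), 'dq': array([ 1.87654218e-07, -3.20912283e-03,  1.29876378e-03, -4.54498485e-03,
       -1.27548793e-03,  3.01381170e-03, -3.47838803e-04]), 'joint_efforts': array([ 4.46467791e-03, -5.97756958e+01,  1.61330022e+00, -2.81950629e+01,
        1.27471896e-02,  5.05972712e-03, -6.64154598e-06]), 'position': array([0.18696531, 0.64815389, 0.30300607]), 'tool_rot': array([[-9.60835998e-01,  2.77117424e-01, -3.43649264e-04],
       [ 2.77117609e-01,  9.60834611e-01, -1.63760969e-03],
       [-1.23620071e-04, -1.66870560e-03, -9.99998600e-01]]), 'contact_force': array([-0.07134848,  0.42469242,  0.49497934]), 'moment': array([ 0.04911968, -0.0120393 ,  0.02764632]), 'gripper_force': 0.0, 'width': 0.9998671886040448}
```

View pics/scene0.png

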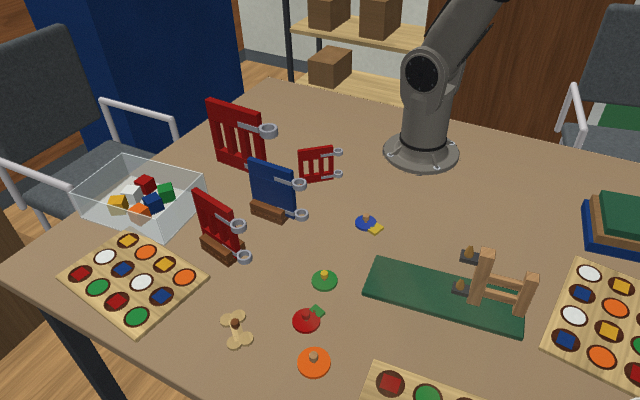

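View pics/top0.png

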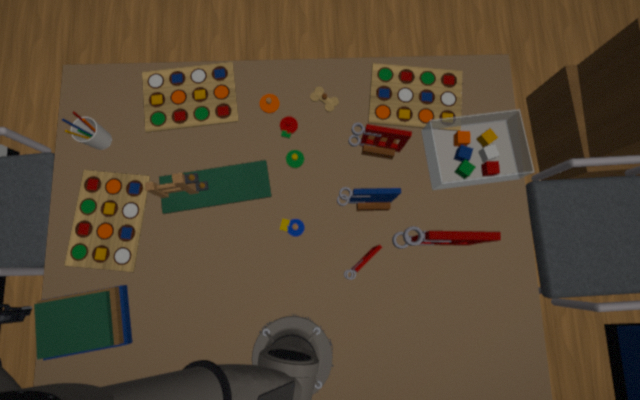

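```bash
python3 - <<'E'
import cv2,numpy as np
s=cv2.imread('pics/scene0.png');t=cv2.imread('pics/top0.png')
f=lambda a,x,y,w,h:cv2.resize(a[y:y+h,x:x+w],(400,300),interpolation=cv2.INTER_CUBIC)
cv2.imwrite('pics/crop1.png',np.vstack([np.hstack([f(s,175,175,100,75),... ][:1]+[f(s,440,235,100,75)]),np.hstack([f(t,335,110,100,75),f(t,140,150,100,75)])]))
E
```

```text
(no output)
```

View pics/crop1.png

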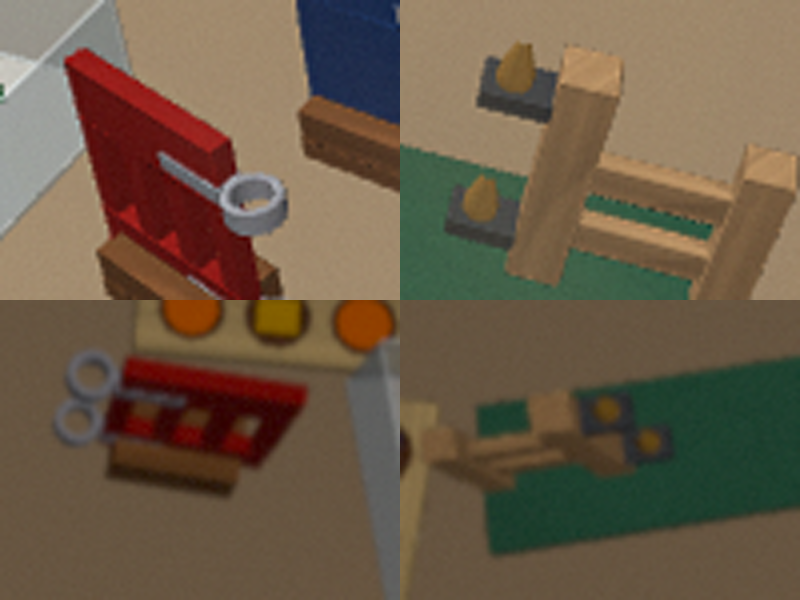

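```bash
python3 - <<'E'
from h import *
import pickle
s=pickle.load(open('scene.pkl','rb'));t=pickle.load(open('top.pkl','rb'))
A=lambda c,n,u,v,z:print(n,atz(c,u,v,z).round(4))
A(s,'s ring up',238.5,221.7,.141);A(t,'t ring up',358,129,.141);A(t,'t ring lo',354.3,140.5,.041)
A(s,'s gate far top',175+67/4,175+55/4,.165);A(s,'s gate near top',175+230/4,175+143/4,.165)
A(t,'t top +y',335+124/4,110+65/4,.165);A(t,'t top -y',335+304/4,110+93/4,.165)
A(s,'s pinU',469.75,245.75,.173);A(s,'s pinL',460.2,279.2,.073)
A(t,'t pinU',191.75,176.3,.173);A(t,'t pinL',202.5,184.75,.073)
for u,v in((563,60),(623,63),(612,97),(557,92)):A(s,'post top',440+(u-400)/4,235+v/4,.165)
for u,v in((748,150),(797,155),(792,192),(743,185)):A(s,'post2 top',440+(u-400)/4,235+v/4,.14)
A(t,'blue ring up',343,194,.141)
E
```

```text
s ring up [ 0.6414 -0.209   0.141 ]
t ring up [ 0.6419 -0.2068  0.141 ]
t ring lo [ 0.6422 -0.2066  0.041 ]
s gate far top [ 0.62  -0.355  0.165]
s gate near top [ 0.6385 -0.2233  0.165 ]
t top +y [ 0.6403 -0.2264  0.165 ]
t top -y [ 0.6165 -0.3508  0.165 ]
s pinU [0.5145 0.2604 0.173 ]
s pinL [0.515  0.2593 0.073 ]
t pinU [0.5075 0.2533 0.173 ]
t pinL [0.5065 0.2529 0.073 ]
post top [0.5076 0.2816 0.165 ]
post top [0.4962 0.3078 0.165 ]
post top [0.5212 0.3082 0.165 ]
post top [0.53   0.2843 0.165 ]
post2 top [0.5001 0.3732 0.14  ]
post2 top [0.4925 0.3943 0.14  ]
post2 top [0.5173 0.396  0.14  ]
post2 top [0.5235 0.375  0.14  ]
blue ring up [ 0.4539 -0.1563  0.141 ]
```

```bash
cat >> h.py <<'E'
def delta(p,yawy=None):
    "shift in tool axes (units) and z turn (units) to bring tcp to p, tool y at azimuth yawy deg"
    o=r.get_obs();R=np.array(o['tool_rot']);d=R.T@(np.array(p)-o['position'])/.025
    a=np.degrees(np.arctan2(R[1,1],R[0,1]));t=0 if yawy is None else -((yawy-a+180)%360-180)/6
    tilt=np.degrees(np.arccos(-R[2,2]))
    print('pos',o['position'].round(4),'yaw',a.round(2),'tilt',tilt.round(2),'shift',d.round(3),'turn',np.round(t,2),'t',o['time_s'])
E
python3 - <<'E'
from h import *
c=vision.read_camera('wrist');print(np.array(c['T_tool_cam']).round(3),c['fovy'],c['cx'],c['cy'])
delta([.47,.2,.33],6)
E
```

```text
[[-0.    -0.951 -0.308  0.078]
 [ 1.     0.    -0.001  0.   ]
 [ 0.001 -0.308  0.951 -0.07 ]
 [ 0.     0.     0.     1.   ]] 63.09540258828177 324.06141283582446 198.75276841100376
pos [0.187  0.6482 0.3031] yaw 73.91 tilt 0.08 shift [-15.846 -14.09   -1.053] turn 11.32 t 0.15
```

```bash
python3 - <<'E'
from h import *
delta([.51,.28,.38],6)
E
```

```text
pos [0.187  0.6482 0.3031] yaw 73.91 tilt 0.08 shift [-16.497 -10.575  -3.058] turn 11.32 t 0.15
```

>>> apply_moves(translation=[[-0.9,-0.58,-0.17],[-0.9,-0.58,-0.17],[-0.9,-0.58,-0.17],[-0.9,-0.58,-0.17],[-0.9,-0.58,-0.17],[-0.9,-0.58,-0.17],[-0.9,-0.58,-0.17],[-0.9,-0.58,-0.17],[-0.9,-0.58,-0.17],[-0.9,-0.58,-0.17]], rot=[[0,0,0],[0,0,0],[0,0,0],[0,0,0],[0,0,0],[0,0,0],[0,0,0],[0,0,0],[0,0,0],[0,0,0]], hand=[1,1,1,1,1,1,1,1,1,1])

```text
time_s: 0.98
position: [0.3637, 0.4457, 0.3464]
tool_rot: [[-0.961, 0.277, -0.0], [0.277, 0.961, -0.0], [0.0, -0.0, -1.0]]
contact_force: [-0.4, 0.3, -0.9]
width: 0.997
gripper_force: 0.0
```

>>> apply_moves(translation=[[-0.9,-0.58,-0.17],[-0.9,-0.58,-0.17],[-0.9,-0.58,-0.17],[-0.9,-0.58,-0.17],[-0.9,-0.58,-0.17],[-0.9,-0.58,-0.17],[-0.9,-0.58,-0.17],[-0.9,-0.58,-0.17],[-0.2,-0.1,0],[0,0,0]], rot=[[0,0,0],[0,0,0],[0,0,0],[0,0,0],[0,0,0],[0,0,0],[0,0,0],[0,0,0],[0,0,1],[0,0,1]], hand=[1,1,1,1,1,1,1,1,1,1])

```text
time_s: 1.82
position: [0.5099, 0.2788, 0.3806]
tool_rot: [[-0.878, 0.48, 0.001], [0.48, 0.878, -0.001], [-0.001, -0.0, -1.0]]
contact_force: [-0.4, -0.1, 0.2]
width: 1.001
gripper_force: 0.0
```

>>> apply_moves(translation=[[0,0,0],[0,0,0],[0,0,0],[0,0,0],[0,0,0],[0,0,0],[0,0,0],[0,0,0],[0,0,0],[0,0,0]], rot=[[0,0,1],[0,0,1],[0,0,1],[0,0,1],[0,0,1],[0,0,1],[0,0,1],[0,0,1],[0,0,1],[0,0,0.3]], hand=[1,1,1,1,1,1,1,1,1,1])

```text
time_s: 2.65
position: [0.5078, 0.2817, 0.3801]
tool_rot: [[-0.101, 0.995, -0.0], [0.995, 0.101, -0.0], [-0.0, -0.001, -1.0]]
contact_force: [-1.3, 1.1, 0.3]
width: 1.001
gripper_force: 0.0
```

```bash
python3 - <<'E'
from h import *
import pickle
c=cam('wrist');save(c,'w1.png');pickle.dump(c,open('w1.pkl','wb'))
delta([.628,-.292,.30],-9.3)
for z in(.173,.073):print(proj(c,[.511,.257,z]))
E
```

```text
pos [0.5078 0.2818 0.3801] yaw 5.88 tilt 0.04 shift [-23.321   2.435   3.21 ] turn 2.53 t 2.7
[324.25975685 213.42657805]
[324.28816419 184.11871357]
```

View pics/w1.png

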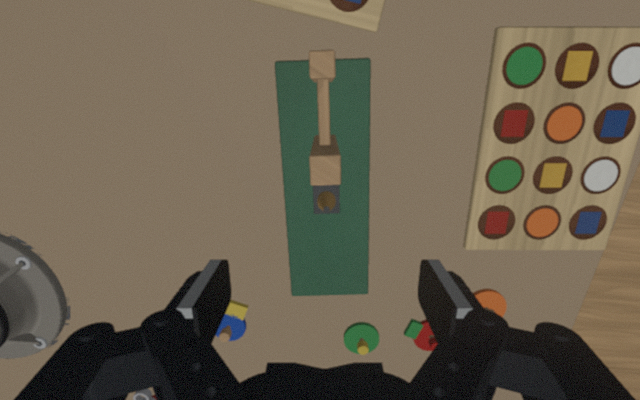

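```bash
python3 - <<'E'
from h import *
import pickle
c=pickle.load(open('w1.pkl','rb'))
print('pin',atz(c,327,201,.173),atz(c,326.5,201,.16),'bracket ctr',atz(c,326,199,.145))
for u,v in((309,154),(339,153),(340,185),(310,186)):print(atz(c,u,v,.165))
for z in(.145,.165):print('p2',atz(c,322,64.5,z))
print('axis tests',proj(c,[.511,.257,.145]))
P=c['pixels'][180:220,300:350].astype(int);m=(P[:,:,0]-P[:,:,2]>30)
v,u=np.nonzero(m);print(v.mean()+180,u.mean()+300,v.min()+180,v.max()+180,u.min()+300,u.max()+300,m.sum())
w=m[11:,:];v,u=np.nonzero(w);print(v.mean()+191,u.mean()+300,len(v), v.min(),v.max(),u.min(),u.max())
E
```

```text
pin [0.51224175 0.2690791  0.173     ] [0.51232215 0.26474389 0.16      ] bracket ctr [0.51222496 0.26180991 0.145     ]
[0.49226698 0.30824872 0.165     ]
[0.51846866 0.31180345 0.165     ]
[0.52273483 0.28286515 0.165     ]
[0.49571242 0.27916742 0.165     ]
p2 [0.49613076 0.38371122 0.145     ]
p2 [0.49642147 0.38219159 0.165     ]
axis tests [324.26940012 203.47760988]
192.87531806615777 325.52162849872775 180 209 310 340 393
200.05084745762713 326.0381355932203 236 1 18 18 34
```

>>> apply_moves(translation=[[-1,0.1,0.1],[-1,0.1,0.1],[-1,0.1,0.1],[-1,0.1,0.1],[-1,0.1,0.1],[-1,0.1,0.1],[-1,0.1,0.1],[-1,0.1,0.1],[-1,0.1,0.1],[-1,0.1,0.1]], rot=[[0,0,0],[0,0,0],[0,0,0],[0,0,0],[0,0,0],[0,0,0],[0,0,0],[0,0,0],[0,0,0],[0,0,0]], hand=[1,1,1,1,1,1,1,1,1,1])

```text
time_s: 3.53
position: [0.5594, 0.0346, 0.3552]
tool_rot: [[-0.108, 0.994, -0.0], [0.994, 0.108, 0.0], [0.0, -0.0, -1.0]]
contact_force: [0.9, -0.5, 0.4]
width: 0.998
gripper_force: 0.0
```

>>> apply_moves(translation=[[-1,0.1,0.1],[-1,0.1,0.1],[-1,0.1,0.1],[-1,0.1,0.1],[-1,0.1,0.1],[-1,0.1,0.1],[-1,0.1,0.1],[-1,0.1,0.1],[-1,0.1,0.1],[-1,0.1,0.1]], rot=[[0,0,0],[0,0,0],[0,0,0],[0,0,0],[0,0,0],[0,0,0],[0,0,0],[0,0,0],[0,0,0],[0,0,0]], hand=[1,1,1,1,1,1,1,1,1,1])

```text
time_s: 4.37
position: [0.611, -0.2111, 0.33]
tool_rot: [[-0.108, 0.994, -0.0], [0.994, 0.108, 0.0], [0.0, -0.0, -1.0]]
contact_force: [-0.4, 0.1, 0.4]
width: 1.001
gripper_force: 0.0
```

>>> apply_moves(translation=[[-1,0.1,0.1],[-1,0.1,0.1],[-1,0.1,0.1],[-0.3,0.1,0.1],[0,0,0],[0,0,0],[0,0,0]], rot=[[0,0,0],[0,0,0],[0,0,0],[0,0,1],[0,0,1],[0,0,0.5],[0,0,0]], hand=[1,1,1,1,1,1,1])

```text
time_s: 4.95
position: [0.6295, -0.2911, 0.3197]
tool_rot: [[0.156, 0.988, -0.001], [0.988, -0.156, 0.0], [-0.0, -0.001, -1.0]]
contact_force: [0.2, -0.6, 0.0]
width: 0.998
gripper_force: 0.0
```

```bash
python3 - <<'E'
from h import *
import pickle
c=cam('wrist');save(c,'w2.png');pickle.dump(c,open('w2.pkl','wb'))
delta([.628,-.292,.196],-9.3)
E
```

```text
pos [ 0.6296 -0.2909  0.3199] yaw -8.77 tilt 0.05 shift [-0.053 -0.052  4.955] turn 0.09 t 5.0
```

View pics/w2.png

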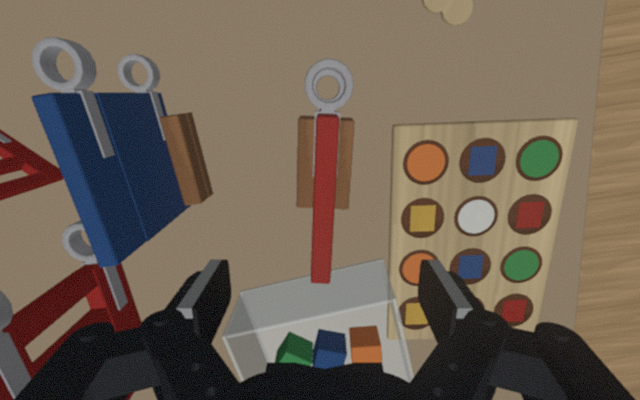

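```bash
python3 - <<'E'
from h import *
import pickle
c=pickle.load(open('w2.pkl','rb'))
a,b,e=atz(c,327,114,.165),atz(c,320.5,282,.165),atz(c,328.5,86,.141)
print(a,b,(a+b)/2,np.linalg.norm(a-b),e)
for p,q in((a,b),(e,b)):
  d=p-q;print('yaw',np.degrees(np.arctan2(-d[0],d[1])))
d=(a-b)[:2]/np.linalg.norm((a-b)[:2]);m=e[:2]-.085*d;print(m)
delta([*((m+(a+b)[:2]/2)/2),.196],-11)
E
```

```text
[ 0.64223383 -0.22633173  0.165     ] [ 0.61743372 -0.35290039  0.165     ] [ 0.62983377 -0.28961606  0.165     ] 0.12897546197096105 [ 0.64625663 -0.20856429  0.141     ]
yaw -11.086191002431965
yaw -11.293018565419672
[ 0.62991237 -0.2919781 ]
pos [ 0.6296 -0.2909  0.3199] yaw -8.77 tilt 0.05 shift [0.006 0.015 4.954] turn 0.37 t 5.0
```

>>> apply_moves(translation=[[0,0,0.9],[0,0,0.9],[0,0,0.9],[0,0,0.9],[0,0,0.8],[0,0,0.5],[0,0,0],[0,0,0],[0,0,0],[0,0,0]], rot=[[0,0,0.37],[0,0,0],[0,0,0],[0,0,0],[0,0,0],[0,0,0],[0,0,0],[0,0,0],[0,0,0],[0,0,0]], hand=[1,1,1,1,1,1,0,-1,-1,-1], squeeze=60)

```text
time_s: 5.83
position: [0.6304, -0.2916, 0.1996]
tool_rot: [[0.192, 0.981, 0.002], [0.981, -0.192, -0.001], [-0.0, 0.003, -1.0]]
contact_force: [-0.5, -0.3, -0.8]
width: 0.455
gripper_force: 0.0
```

>>> apply_moves(translation=[[0,0,0],[0,0,0],[0,0,0],[0,0,0],[0,0,0],[0,0,0]], rot=[[0,0,0],[0,0,0],[0,0,0],[0,0,0],[0,0,0],[0,0,0]], hand=[-1,-1,-1,-1,-1,-1])

```text
time_s: 6.33
position: [0.63, -0.2914, 0.1991]
tool_rot: [[0.193, 0.981, 0.001], [0.981, -0.193, -0.0], [-0.0, 0.002, -1.0]]
contact_force: [-1.1, 1.5, 6.2]
width: 0.182
gripper_force: 59.5
```

>>> apply_moves(translation=[[0,0,-0.3],[0,0,-0.6],[0,0,-0.9],[0,0,-0.9],[0,0,-0.9],[0,0,-0.9],[0,0,-0.9],[0,0,-0.7],[0,0,-0.4],[0,0,0]], rot=[[0,0,0],[0,0,0],[0,0,0],[0,0,0],[0,0,0],[0,0,0],[0,0,0],[0,0,0],[0,0,0],[0,0,0]], hand=[-1,-1,-1,-1,-1,-1,-1,-1,-1,-1])

```text
time_s: 7.17
position: [0.6302, -0.2917, 0.3638]
tool_rot: [[0.193, 0.981, 0.005], [0.981, -0.193, -0.002], [-0.001, 0.005, -1.0]]
contact_force: [-0.4, -0.4, -1.6]
width: 0.18
gripper_force: 58.6
```

```bash
python3 - <<'E'
from h import *
delta([.532,.108,.36],7.5)
E
```

```text
pos [ 0.6302 -0.2917  0.3638] yaw -11.12 tilt 0.28 shift [14.932 -6.937  0.109] turn -3.1 t 7.1667
```

>>> apply_moves(translation=[[0.4,-0.2,0],[0.7,-0.3,0],[0.8,-0.4,0],[0.8,-0.4,0],[0.8,-0.4,0],[0.8,-0.4,0],[0.8,-0.4,0],[0.8,-0.4,0],[0.8,-0.4,0],[0.8,-0.4,0]], rot=[[0,0,0],[0,0,0],[0,0,0],[0,0,0],[0,0,0],[0,0,0],[0,0,0],[0,0,0],[0,0,0],[0,0,0]], hand=[-1,-1,-1,-1,-1,-1,-1,-1,-1,-1])

```text
time_s: 8.0
position: [0.5734, -0.087, 0.3586]
tool_rot: [[0.192, 0.981, -0.003], [0.981, -0.192, 0.0], [-0.0, -0.003, -1.0]]
contact_force: [0.9, 0.1, -0.3]
width: 0.176
gripper_force: 58.6
```

>>> apply_moves(translation=[[0.8,-0.4,0],[0.8,-0.4,0],[0.8,-0.4,0],[0.8,-0.4,0],[0.8,-0.4,0],[0.8,-0.4,0],[0.8,-0.4,0],[0.8,-0.3,0],[0.6,0,0],[0.4,0,0]], rot=[[0,0,0],[0,0,0],[0,0,0],[0,0,0],[0,0,0],[0,0,0],[0,0,0],[0,0,0],[0,0,0],[0,0,0]], hand=[-1,-1,-1,-1,-1,-1,-1,-1,-1,-1])

```text
time_s: 8.83
position: [0.5337, 0.1098, 0.3593]
tool_rot: [[0.189, 0.982, -0.002], [0.982, -0.189, 0.0], [-0.0, -0.002, -1.0]]
contact_force: [0.6, -0.4, -1.8]
width: 0.185
gripper_force: 58.7
```

>>> apply_moves(translation=[[0,0,0],[0,0,0],[0,0,0],[0,0,0],[0,0,0],[0,0,0],[0,0,0]], rot=[[0,0,-0.6],[0,0,-0.8],[0,0,-0.8],[0,0,-0.6],[0,0,-0.3],[0,0,0],[0,0,0]], hand=[-1,-1,-1,-1,-1,-1,-1])

```text
time_s: 9.42
position: [0.5347, 0.1068, 0.3599]
tool_rot: [[-0.128, 0.992, -0.001], [0.992, 0.128, -0.001], [-0.001, -0.001, -1.0]]
contact_force: [0.1, -0.2, -0.8]
width: 0.174
gripper_force: 58.7
```

```bash
python3 - <<'E'
from h import *
import pickle
c=cam('wrist');save(c,'w3.png');pickle.dump(c,open('w3.pkl','wb'))
s=cam('scene');a=s['pixels'][150:310,330:570,::-1];cv2.imwrite('pics/s3.png',cv2.resize(a,(720,480),interpolation=cv2.INTER_CUBIC));pickle.dump(s,open('s3.pkl','wb'))
delta([.532,.108,.265],7.5)
print(r.get_obs()['tool_rot'].round(4))
E
```

```text
pos [0.5347 0.107  0.3601] yaw 7.4 tilt 0.03 shift [ 0.056 -0.099  3.804] turn -0.02 t 9.5167
[[-1.288e-01  9.917e-01 -4.000e-04]
 [ 9.917e-01  1.288e-01 -4.000e-04]
 [-4.000e-04 -4.000e-04 -1.000e+00]]
```

View pics/w3.png

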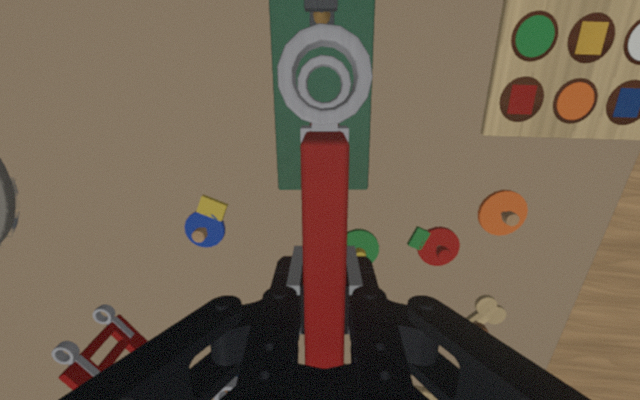

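```bash
python3 - <<'E'
from h import *
import pickle
c=pickle.load(open('w3.pkl','rb'))
R=r.get_obs()['tool_rot'];p=np.array(r.get_obs()['position'])
for n,u,v,z in(('U',325,75,.302),('L',323.5,84,.202)):
  e=atz(c,u,v,z);print(n,e,'tool',R.T@(e-p))
for z in(.073,.06,.045,.173,.145):print(z,proj(c,[.512,.2615,z]))
a=c['pixels'][:160,240:400,::-1];cv2.imwrite('pics/w3c.png',cv2.resize(a,(600,600),interpolation=cv2.INTER_CUBIC))
E
```

```text
U [0.52475512 0.19154535 0.302     ] tool [0.08517444 0.0010906  0.05805847]
L [0.52401425 0.190762   0.202     ] tool [0.08452995 0.0002993  0.15805908]
0.073 [320.90249111   9.0137822 ]
0.06 [321.03697306  12.17431227]
0.045 [321.18007171  15.53734769]
0.173 [319.3638974  -27.14550554]
0.145 [319.91405785 -14.21589989]
```

View pics/w3c.png

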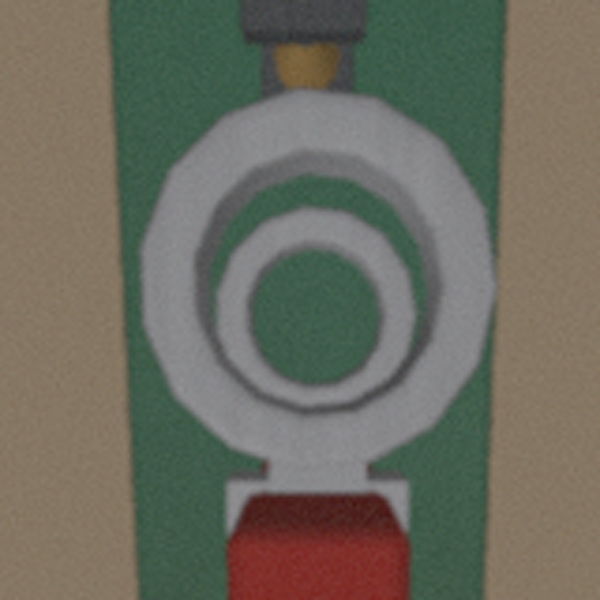

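>>> apply_moves(translation=[[0,0,0.4],[0,0,0.7],[0,0,0.8],[0,0,0.8],[0,0,0.7],[0,0,0.4],[0,0,0],[0,0,0]], rot=[[0,0,0],[0,0,0],[0,0,0],[0,0,0],[0,0,0],[0,0,0],[0,0,0],[0,0,0]], hand=[-1,-1,-1,-1,-1,-1,-1,-1])

```text
time_s: 10.18
position: [0.5345, 0.1071, 0.2651]
tool_rot: [[-0.13, 0.992, -0.001], [0.992, 0.13, -0.001], [-0.001, -0.001, -1.0]]
contact_force: [0.9, 0.3, -1.0]
width: 0.18
gripper_force: 58.6
```

```bash
python3 - <<'E'
from h import *
delta([.5236,.176,.264],7.5)
E
```

```text
pos [0.5345 0.1071 0.2651] yaw 7.47 tilt 0.06 shift [ 2.788 -0.075  0.044] turn -0.0 t 10.1833
```

>>> apply_moves(translation=[[0.3,-0.08,0],[0.5,0,0],[0.5,0,0],[0.5,0,0],[0.5,0,0],[0.3,0,0],[0.19,0,0],[0,0,0],[0,0,0],[0,0,0]], rot=[[0,0,0],[0,0,0],[0,0,0],[0,0,0],[0,0,0],[0,0,0],[0,0,0],[0,0,0],[0,0,0],[0,0,0]], hand=[-1,-1,-1,-1,-1,-1,-1,-1,-1,-1])

```text
time_s: 11.02
position: [0.5236, 0.1753, 0.2654]
tool_rot: [[-0.129, 0.992, -0.0], [0.992, 0.129, -0.0], [-0.0, -0.0, -1.0]]
contact_force: [0.1, 0.2, -2.0]
width: 0.181
gripper_force: 58.6
```

```bash
python3 - <<'E'
from h import *
import pickle
c=cam('wrist');pickle.dump(c,open('w4.pkl','wb'));s=cam('scene');pickle.dump(s,open('s4.pkl','wb'))
delta([.5236,.176,.264],7.5)
a=cv2.resize(c['pixels'][:150,250:400,::-1],(400,400),interpolation=cv2.INTER_CUBIC)
b=cv2.resize(s['pixels'][200:300,400:500,::-1],(400,400),interpolation=cv2.INTER_CUBIC)
cv2.imwrite('pics/w4.png',np.hstack([a,b]))
E
```

```text
pos [0.5237 0.1753 0.2654] yaw 7.41 tilt 0.02 shift [0.03  0.001 0.056] turn -0.02 t 11.1167
```

View pics/w4.png

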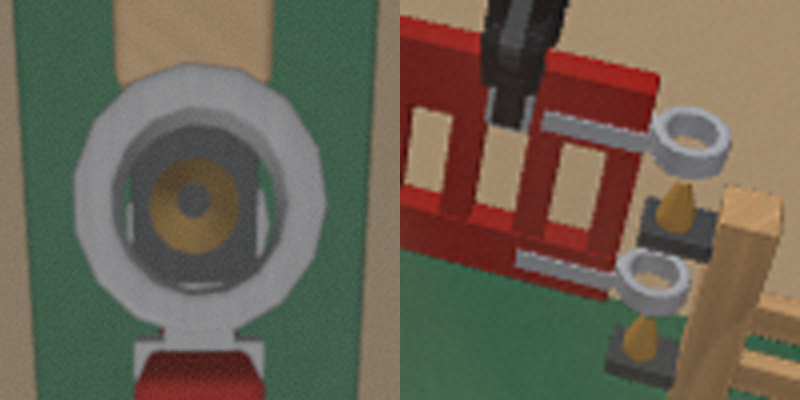

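```bash
python3 - <<'E'
from h import *
import pickle
c=pickle.load(open('w4.pkl','rb'));R=r.get_obs()['tool_rot']
k=.375
e=atz(c,250+200*k-.3,197*k-.3,.2074)
for u,v,z in((194,201,.173),(194,205.5,.145)):
  q=atz(c,250+u*k-.3,v*k-.3,z);print(q,'shift tool units',(R.T@(q-e))/.025)
print(e)
E
```

```text
[0.51232975 0.26162582 0.173     ] shift tool units [ 0.04682918 -0.04013188  1.37598802]
[0.51212176 0.26210233 0.145     ] shift tool units [ 0.06711782 -0.04589314  2.49598253]
[0.51347534 0.26060395 0.2074    ]
```

>>> apply_moves(translation=[[0.06,-0.045,0],[0,0,0.2],[0,0,0.25],[0,0,0.25],[0,0,0.25],[0,0,0.25],[0,0,0.2],[0,0,0.1],[0,0,0],[0,0,0]], rot=[[0,0,0],[0,0,0],[0,0,0],[0,0,0],[0,0,0],[0,0,0],[0,0,0],[0,0,0],[0,0,0],[0,0,0]], hand=[-1,-1,-1,-1,-1,-1,-1,-1,-1,-1])

```text
time_s: 11.95
position: [0.5223, 0.1774, 0.2278]
tool_rot: [[-0.13, 0.991, -0.0], [0.991, 0.13, -0.0], [-0.0, -0.0, -1.0]]
contact_force: [0.0, -0.9, -0.8]
width: 0.179
gripper_force: 58.6
```

>>> apply_moves(translation=[[0,0,0.1],[0,0,0.1],[0,0,0.08],[0,0,0],[0,0,0]], rot=[[0,0,0],[0,0,0],[0,0,0],[0,0,0],[0,0,0]], hand=[-1,-1,-1,-1,-1])

```text
time_s: 12.37
position: [0.5221, 0.1775, 0.2208]
tool_rot: [[-0.13, 0.991, -0.0], [0.991, 0.13, -0.0], [-0.0, -0.0, -1.0]]
contact_force: [1.2, -0.6, -1.2]
width: 0.18
gripper_force: 58.6
```

>>> apply_moves(translation=[[0,0,0.05],[0,0,0.05],[0,0,0],[0,0,0]], rot=[[0,0,0],[0,0,0],[0,0,0],[0,0,0]], hand=[-1,-1,-1,-1])

```text
time_s: 12.7
position: [0.5225, 0.1775, 0.2188]
tool_rot: [[-0.13, 0.991, 0.001], [0.991, 0.13, 0.001], [0.0, 0.001, -1.0]]
contact_force: [-0.5, -0.7, 2.9]
width: 0.178
gripper_force: 59.2
```

```bash
python3 - <<'E'
from h import *
s=cam('scene');c=cam('wrist');delta([.5236,.176,.264],7.5);print(r.get_obs()['contact_force'])
a=cv2.resize(c['pixels'][:150,250:400,::-1],(400,400),interpolation=cv2.INTER_CUBIC)
b=cv2.resize(s['pixels'][220:300,420:500,::-1],(400,400),interpolation=cv2.INTER_CUBIC)
cv2.imwrite('pics/w5.png',np.hstack([a,b]))
E
```

```text
pos [0.5225 0.1775 0.2188] yaw 7.48 tilt 0.04 shift [-0.066  0.038 -1.81 ] turn -0.0 t 12.8
[-0.19773856 -0.88809182  3.57661421]
```

View pics/w5.png

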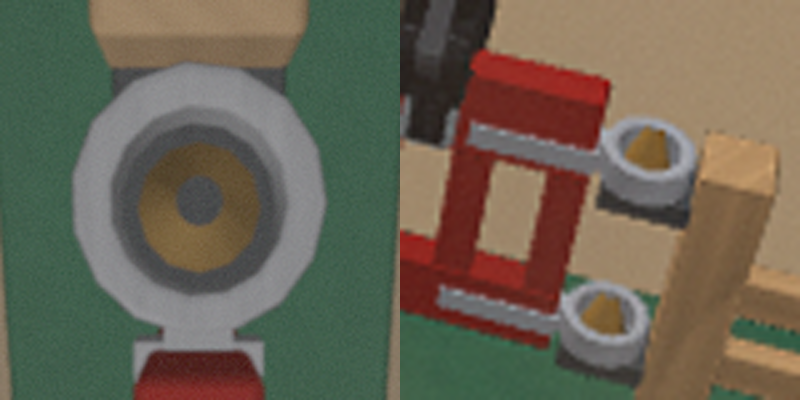

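Both eyes sit round both pins, centred, on the brackets (upward force has begun). Letting go now.

>>> apply_moves(translation=[[0,0,0],[0,0,0],[0,0,0],[0,0,0],[0,0,0],[0,0,0],[0,0,0],[0,0,0],[0,0,0],[0,0,0]], rot=[[0,0,0],[0,0,0],[0,0,0],[0,0,0],[0,0,0],[0,0,0],[0,0,0],[0,0,0],[0,0,0],[0,0,0]], hand=[-0.55,-0.45,-0.3,0,0.3,0.5,0.5,0.5,0.5,0.5], squeeze=20)

```text
time_s: 13.63
position: [0.5222, 0.1775, 0.2184]
tool_rot: [[-0.13, 0.991, -0.0], [0.991, 0.13, 0.0], [0.0, -0.0, -1.0]]
contact_force: [0.2, -0.9, -0.3]
width: 0.754
gripper_force: 0.0
```

>>> apply_moves(translation=[[0,0,-0.4],[0,0,-0.8],[0,0,-0.8],[0,0,-0.8],[0,0,-0.8],[0,0,-0.8],[0,0,-0.4],[0,0,0],[0,0,0],[0,0,0]], rot=[[0,0,0],[0,0,0],[0,0,0],[0,0,0],[0,0,0],[0,0,0],[0,0,0],[0,0,0],[0,0,0],[0,0,0]], hand=[0.5,0.5,0.5,0.5,0.5,0.5,0.5,0.5,0.5,0.5])

```text
time_s: 14.47
position: [0.5216, 0.1774, 0.3373]
tool_rot: [[-0.131, 0.991, -0.002], [0.991, 0.131, -0.001], [-0.0, -0.002, -1.0]]
contact_force: [0.4, -0.5, 0.2]
width: 0.748
gripper_force: 0.0
```

```bash
python3 - <<'E'
from h import *
s=cam('scene');cv2.imwrite('pics/s6.png',cv2.resize(s['pixels'][130:330,200:560,::-1],(720,400)))
E
```

```text
(no output)
```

View pics/s6.png

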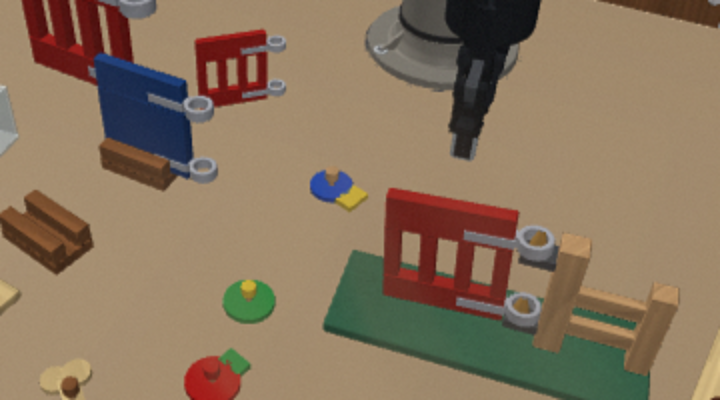

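The red gate hangs upright on both pins (eyes at crop pixels (535,242) and (522,308)). The gripper is clear of it and the blue gate hasn't moved.

```bash
python3 -c "
from station import r
print(r.close_job())"
```

```text
the job is handed in; nothing more can be done
None
```

The red gate is hung on both hinge pins and let go, standing upright by itself in the last picture, with the blue gate still in its stand; I handed the job in at about 14.5 s, but no verdict came back.

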